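Reset the stop collar of a dosing drive

TASK

On the dosing drive, loosen the wing screw of the sliding stop collar without shifting the collar, slide the collar along the guide rod up to the carriage until the carriage's sprung feeler pin is lightly pressed in (about 2 mm, never rammed), and then tighten the wing screw again so that the collar stays there. Let go, and leave the glassware and tools around the drive undisturbed.

Things in the scene. Friction and masses are not known exactly. Their poses are not given: they have to be found in the camera images.
- drive: Dosing drive, fixed to the bench: white base 100 x 440 x 20 mm, a post 91 mm high at each end, and between them along y a steel guide rod 14 mm thick, axis 75 mm above the bench. Origin: centre of the underside; y points along the rod from the carriage towards the sliding collar, z up. The dark end collar near y = -175 mm, without a wing, is not part of the job. Loose things stand on both sides.
- collar: Sliding steel stop collar, 24 mm long on the rod, 36 mm wide and high, with flat upright sides (24 mm high, facing along drive x). Origin: its centre, on the rod axis; axes as the drive's. It slides along y and cannot turn. With the screw loose a steady push of 8 N moves it, and it stays where it is left against less than 8 N; with the screw tight it holds over 25 N.
- wing_grip (a point): Point on the flat wing of the upright screw on the collar: a dark steel blade 26 mm long (along this point's x), 9 mm thick (y), 22 mm high (z, the screw's axis, up). It lies on the screw's axis, 38 mm above the rod axis and 20 mm above the collar's top; the blade reaches from 7 to 29 mm above the collar's top. The axes turn with the wing.
- wing (a joint): Angle of the wing screw in rad, growing counterclockwise from above, which loosens; end stops at 0 (tight) and 1.5 (loose). Starts between 0 and 0.2. It presses on the rod below 0.8, ever harder towards 0; 0.95 or more counts as loose, below 0.3 as tight. It takes about 0.1 N m to turn and stays where it is left. At 0.5 the blade lies along the rod.
- carriage: White block clamped on the rod, 60 mm along it and 60 mm wide, up to 28 mm above the rod axis, a small amber cartridge on it up to 42 mm. It does not move. Origin: its centre, on the rod axis; axes as the drive's. From its face towards the collar stands the sprung feeler pin in a brass bush, 13 mm to the -x side of the rod axis, at axis height.
- pin_root (a point): Middle of the carriage's face where the feeler pin (steel, 8 mm thick) stands out along the drive's y. How far it is set out differs and is not measured: its free tip is 18 to 38 mm from here, so the collar's centre is 30 to 50 mm from here along y at first touch. Spring 1.5 N per mm; it bottoms after 6 mm. Right is 0.8 to 6 N (0.5 to 4 mm pressed in); over 12 N at any time harms it.
- amber_bottle: Bystander: small amber bottle, 44 mm in diameter, 85 mm high, upright beside the drive; origin at its underside.
- beaker: Bystander: glass beaker, 52 mm in diameter, 60 mm high, upright; origin at its underside.
- white_jar: Bystander: white jar, 48 mm in diameter, 55 mm high, upright; origin at its underside.
- spare_collar: Bystander: loose spare steel ring, 36 mm in diameter, 18 mm high, lying on the bench; origin at its underside.
- driver: Bystander: screwdriver 160 mm long lying on the bench along the drive.
- stir_dish: Bystander: solid white ceramic disc, 60 mm in diameter, 12 mm high; origin at its underside.

How it is judged:
On the way, in this order (a step that is already met when the one before it is completed fails the run):
1. the wing screw is loosened (0.95 or more) with the collar still within 4 mm of where it was (value of joint wing above 0.95 rad and distance of collar from where it was at the start of the episode below 0.004 m), for 0.2 s.
2. with the screw loose, the collar has been slid up to the carriage and presses its feeler pin with 0.8 to 6 N (value of joint wing above 0.85 rad and contact force between collar and carriage between 0.8 and 6 N), for 0.2 s.
At the end, for the whole second after the job is handed in: The wing screw is tight again (below 0.3 rad) and the released collar rests against the feeler pin with 0.8 to 6 N (pin pressed in 0.5 to 4 mm) (value of joint wing below 0.3 rad and contact force between collar and carriage between 0.8 and 6 N and linear speed of collar below 0.005 m/s); the robot touches nothing.
It fails at once if the feeler pin was rammed: more than 12 N between collar and carriage (contact force between collar and carriage above 12 N).
It fails at once if one of the things around the drive was moved more than 20 mm (distance of any of amber_bottle, beaker, white_jar, spare_collar, driver, stir_dish from where it was at the start of the episode above 0.02 m).
It also fails if it takes over 72 s, if anything falls off the work surface, if the arm or the gripper's body presses on something with over 40 N, if the wrist force passes 120 N, or if a joint passes its speed limit or range.

ROBOT

A 7-joint arm with a two-finger parallel gripper is mounted at the origin on the work surface. World frame = base frame: x ahead of the robot, y to its left, z up, the work surface at z = 0. Lengths are in m, angles in rad, forces in N, time in s.
With the tool pointing down it reaches from about 0.425 to 0.925 m from the base axis. Payload 6.8 kg.
Tool frame: the origin (TCP) lies on the mounting face of the last link; the fingertips stand 173 mm ahead of it and the grasp point (between the pads) lies 155 mm ahead of it; z points along the fingers, y is the line along which they close (so a half turn about z gives the same grasp; the last joint's range is limited). The gripper opens to 85 mm and grips with 20 to 120 N. Pads are 22 mm wide; open, the fingers measure 114 mm over their backs; the gripper's body (76 mm by 85 mm) begins 54 mm behind the grasp point. The pads swing forward as they close: fully open they stand 13 mm farther back than shut.
Start: joints at [-1.281, 0.477, 0.022, 1.555, -0.011, 1.109, -0.083], TCP at [0.261, 0.622, 0.405] pointing down, gripper open.
Joint ranges: [-2.96, 2.96], [-0.34, 2.1], [-1.41, 1.46], [0.24, 2.44], [-1.37, 4.51], [0.17, 1.92], [-2.96, 2.96]. Speed limits (rad/s): [2.39, 2.39, 3.14, 3.14, 3.14, 3.14, 3.14].

INTERFACE

Orientations are given as a unit quaternion [w, x, y, z].
In Python, from station import bot gives the robot as it stands. The module is installed in compiled form; this text tells all that it offers.
- The arm moves only by the shell command python3 -m pendant 'ROWS' [FORCE]. ROWS is JSON, a list of rows, each a list of 5 numbers: the finger opening in m, from 0 to 0.0854, then the shift along the tool's x, y, z in m, then the turn about the tool's z in degrees. In form: [[jaw, x, y, z, yaw], ...]. A call has 1 to 12 rows; each row shifts and turns the commanded pose from where the row before left it, along the tool's axes as they then stand; what a row does not reach is not made up. A row lasts 1/12 s, in which the tool goes at most 41.7 mm and 7.16 degrees, less where a joint would pass 70% of its speed; a pose out of reach is approached as far as the arm can. A call with a gripper value outside its range is refused whole. The fingers move at their own pace and stop on an object; FORCE is the grip in N (left out, the last holds). Time passes only in rows, so rows that do not move let the fingers close. It gives the time, the measured TCP pose, the force, the opening and the grip force at its end, in the units of the state.
- bot.get_obs(): the state, without advancing time (a new reading comes with each control period).
- bot.read_camera(name): name is "scene" or "top" or "wrist"; returns (picture, depth): 480x640x3 uint8, blue, green, red; 480x640 float32, m along the optical axis (not along the pixel's ray), 0 where there is no reading.
- bot.camera_model(name): a dict with "intrinsics" (3x3 intrinsics, pixels), "dist_coeffs" ([k1, k2, p1, p2, k3] as OpenCV has them; the pictures are not rectified), "R" (3x3) and "t" (3): a world point X has camera coordinates R X + t. Camera axes: x right, y down, z forward; pixel columns grow to the right and rows downward; lengths in m; the calibration is good to about 2 mm. A picture is of the moment at which its call begins: read the wrist's pose just before it. camera_model takes no time and is no camera call; for the wrist camera it gives the pose at the moment of the call.
- bot.hand_in(): hands the job in; it is judged then, once.
Trained networks look in the newest picture that a camera, given by its name, has taken for a name from the list of things; names that differ only in an ending like _2 or _b are one class to them, and where a whole thing is asked for, a point or a joint stands for the part that bears it (a point fixed in the world has none). Each returns a list of dicts, best first, with "score" (0 to 1); they miss things now and then, are a little off and sometimes report something else, mostly with a low value. They report only what shows in the picture. A call takes as long as a camera call.
- bot.boxes_of(name, camera): "at" ([column, row] in pixels, amid what is visible of it).
- bot.trace(name, camera): "mask" (480x640 bool, what is visible of it) and "at" ([column, row] in pixels, amid what is visible of it).
- bot.pinpoint(name, camera): "at" ([column, row] in pixels: a listed point, or the origin of a listed thing).
The state is a dict: "t": time; "q": joint angles; "joint_vel": joint speeds; "joint_torque": joint torques, N m; "eef_pos": TCP position; "tool_rot": TCP orientation; "contact_force": force on the tool from outside, world axes, zero at the start; "torque": the same for the moment, N m; "gripper_width": opening from 0.0 (shut) to 1.0 (fully open); "grasp_force": force on a finger pad.
Only numpy, scipy, OpenCV 4.12 (cv2) and the standard library are available. Lean on these libraries where they do the work, as an engineer would, in place of code of your own. Each camera call takes 0.05 s, during which the arm holds its last target. There are 200 camera calls.

## Working session

There is one attempt and no reset: what is moved stays moved. The work goes in short steps, Python scripts to look and compute and a shell command to move; the robot and the scene stay as the last step left them, time stands still between calls to the robot, and variables do not carry over. Pictures are saved under pics/ and viewed, at most 10 in all, crops included, and the job is handed in when it is done.

```bash
mkdir -p pics; cat > h.py <<'E'
import numpy as np, cv2
from station import bot
def ray(c,uv):
    m=bot.camera_model(c);K=np.array(m["intrinsics"],float);d=np.array(m["dist_coeffs"],float)
    n=cv2.undistortPoints(np.array([[uv]],float),K,d)[0,0]
    R=np.array(m["R"]);t=np.array(m["t"])
    return R.T@np.array([n[0],n[1],1.]), -R.T@t, R, t
def atz(c,uv,z):
    d,o,_,_=ray(c,uv); return o+d*(z-o[2])/d[2]
def proj(c,X):
    m=bot.camera_model(c)
    return cv2.projectPoints(np.array(X,float).reshape(-1,3),cv2.Rodrigues(np.array(m["R"]))[0],np.array(m["t"]),np.array(m["intrinsics"],float),np.array(m["dist_coeffs"],float))[0][:,0]
def world(c,depth):
    m=bot.camera_model(c);K=np.array(m["intrinsics"],float);D=np.array(m["dist_coeffs"],float)
    v,u=np.mgrid[:480,:640]
    n=cv2.undistortPoints(np.stack([u,v],-1).reshape(-1,1,2).astype(float),K,D).reshape(480,640,2)
    P=np.dstack([n,np.ones((480,640))])*depth[...,None]
    return (P-np.array(m["t"]))@np.array(m["R"])
E
python3 - <<'E'
from h import *
np.set_printoptions(precision=4,suppress=True)
o=bot.get_obs();print({k:np.round(v,3) for k,v in o.items()})
for c in("top","scene"):
    p,d=bot.read_camera(c);cv2.imwrite(f"pics/{c}0.png",p)
    print(c,np.array(bot.camera_model(c)["t"]),-np.array(bot.camera_model(c)["R"]).T@bot.camera_model(c)["t"])
    for n in("drive","collar","wing_grip","carriage","pin_root","amber_bottle","beaker","white_jar","spare_collar","driver","stir_dish"):
        r=bot.pinpoint(n,c)
        z={"collar":.075,"carriage":.075,"pin_root":.075,"wing_grip":.113}.get(n,0)
        for e in r[:2]: print(n,np.round(e["at"]),round(e["score"],2),atz(c,e["at"],z))
E
```

```text
{'t': np.float64(0.0), 'q': array([-1.281,  0.478,  0.022,  1.556, -0.012,  1.109, -0.083]), 'joint_vel': array([-0.001, -0.   ,  0.   , -0.001, -0.001,  0.   ,  0.001]), 'joint_torque': array([ -0.001, -59.645,   1.608, -28.119,   0.013,   0.01 ,   0.   ]), 'eef_pos': array([0.261, 0.622, 0.404]), 'tool_rot': array([-0.   ,  0.198,  0.98 , -0.001]), 'contact_force': array([ 0.333, -0.613,  0.546]), 'torque': array([-0.052, -0.014,  0.014]), 'grasp_force': np.float64(0.0), 'gripper_width': np.float64(1.001)}
top [0.038  0.5885 1.0308] [0.4849 0.0086 1.0841]
drive [323. 239.] 0.74 [0.5769 0.0188 0.    ]
collar [268. 254.] 0.49 [0.5426 0.1255 0.075 ]
wing_grip [265. 253.] 0.66 [0.5435 0.128  0.113 ]
carriage [369. 227.] 0.56 [ 0.5911 -0.0729  0.075 ]
pin_root [356. 237.] 0.97 [ 0.5722 -0.0456  0.075 ]
amber_bottle [247. 193.] 0.97 [0.6782 0.1773 0.    ]
beaker [362. 167.] 0.62 [ 0.7273 -0.0679  0.    ]
beaker [323. 239.] 0.49 [0.5761 0.0199 0.    ]
white_jar [302. 188.] 0.89 [0.6863 0.0599 0.    ]
spare_collar [374. 285.] 0.72 [ 0.4771 -0.085   0.    ]
driver [289. 299.] 0.56 [0.4534 0.0921 0.    ]
driver [359. 162.] 0.39 [ 0.7381 -0.061   0.    ]
stir_dish [422. 277.] 0.79 [ 0.4918 -0.1849  0.    ]
scene [ 0.4813 -0.0921  0.9647] [0.8134 0.4934 0.5155]
drive [315. 291.] 0.66 [0.5698 0.0176 0.    ]
drive [201. 296.] 0.55 [ 0.7342 -0.0635  0.    ]
wing_grip [369. 272.] 0.71 [0.5431 0.1248 0.113 ]
carriage [278. 226.] 0.98 [ 0.5849 -0.078   0.075 ]
pin_root [295. 237.] 0.74 [ 0.574  -0.0383  0.075 ]
amber_bottle [300. 391.] 0.57 [0.6737 0.1714 0.    ]
beaker [204. 294.] 0.89 [ 0.7277 -0.0645  0.    ]
white_jar [254. 331.] 0.66 [0.6871 0.0481 0.    ]
spare_collar [332. 243.] 0.87 [ 0.4817 -0.0781  0.    ]
driver [404. 293.] 0.83 [0.448  0.0923 0.    ]
stir_dish [304. 217.] 0.78 [ 0.4889 -0.1794  0.    ]
stir_dish [257. 334.] 0.64 [0.6852 0.0538 0.    ]
```

```bash
python3 - <<'E'
import cv2
a=cv2.imread("pics/top0.png")[130:330,200:460];b=cv2.imread("pics/scene0.png")[180:420,180:460]
cv2.imwrite("pics/c0.png",cv2.resize(a,(780,600)));cv2.imwrite("pics/c1.png",cv2.resize(b,(700,600)))
E
```

```text
(no output)
```

View pics/c0.png

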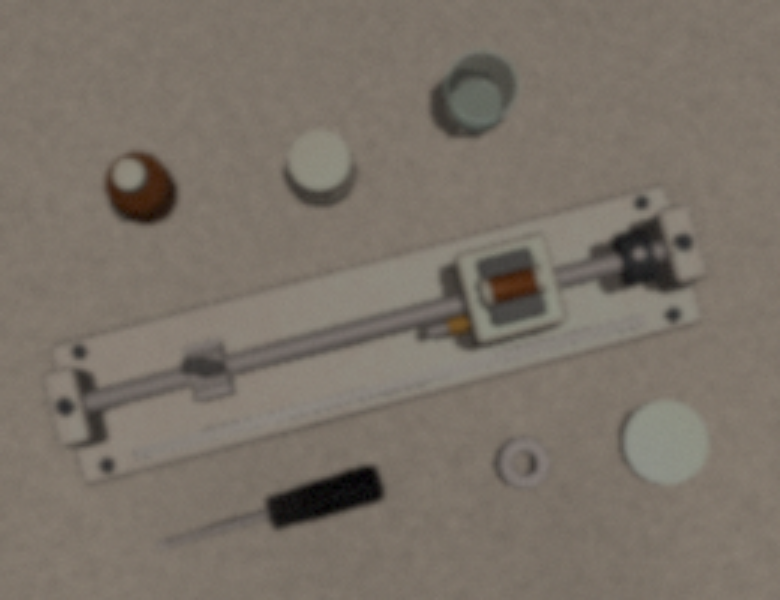

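View pics/c1.png

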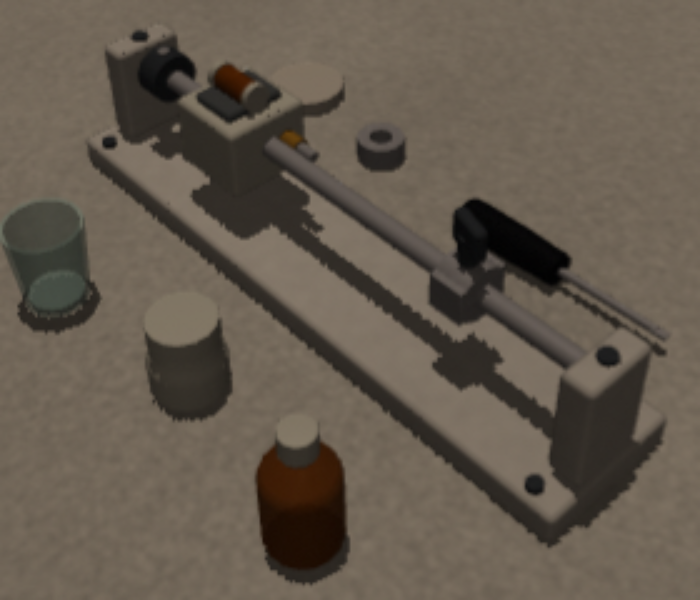

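Top view: the collar with its wing is at crop (206,367), the carriage at (512,287) and the pin tip at about (418,333). The scene view shows the blade standing upright on the collar, with the way above it clear. Next I fit the rod line and the wing from depth.

```bash
python3 - <<'E'
from h import *
np.set_printoptions(precision=4,suppress=True)
for c in("top","scene"):
    p,d=bot.read_camera(c);W=world(c,d)
    ok=d>0
    # posts+carriage: rod points between collar and carriage
    a=np.array([.585,-.078]);b=np.array([.5433,.1265]);u=(b-a)/np.linalg.norm(b-a);n=np.array([u[1],-u[0]])
    s=(W[...,:2]-a)@u; l=(W[...,:2]-a)@n
    m=ok&(s>.05)&(s<.17)&(abs(l)<.02)&(W[...,2]>.07)&(W[...,2]<.095)
    P=W[m][:,:2];mu=P.mean(0);v=np.linalg.svd(P-mu)[2][0];v*=np.sign(v[1])
    print(c,m.sum(),"rod",mu,v,np.degrees(np.arctan2(v[1],v[0])),W[m][:,2].mean(),W[m][:,2].max())
    m=ok&(abs(s-.208)<.03)&(abs(l)<.03)&(W[...,2]>.099)&(W[...,2]<.135)
    P=W[m];mu=P.mean(0);v=np.linalg.svd(P[:,:2]-mu[:2])[2][0]
    print("wing",m.sum(),mu,P.max(0),P.min(0),np.degrees(np.arctan2(v[1],v[0])))
    r=bot.trace("wing",c)
    if r:
        M=r[0]["mask"];uv=np.argwhere(M)[:,::-1].astype(float)
        Q=np.array([atz(c,x,.122 if c=="top" else .113)[:2] for x in uv]);mu=Q.mean(0);v=np.linalg.svd(Q-mu)[2][0];print("mask",len(uv),mu,np.degrees(np.arctan2(v[1],v[0])))
E
```

```text
top 466 rod [0.5671 0.0276] [-0.2021  0.9794] 101.65813407367312 0.0802864246831605 0.08650407074598679
wing 77 [0.5446 0.123  0.1194] [0.5511 0.1358 0.1255] [0.5394 0.1111 0.104 ] 86.86014771600304
scene 651 rod [0.57   0.0309] [-0.195   0.9808] 101.2430072178219 0.0780724798817763 0.08326427853789772
wing 239 [0.548  0.1286 0.1134] [0.5521 0.1395 0.1225] [0.5418 0.1122 0.0994] 91.07776030435605
mask 210 [0.5481 0.1279] 65.8200399832813
```

```bash
python3 -m pendant '[[0.085,-0.03,-0.0225,0,0],[0.085,-0.03,-0.0225,0,0],[0.085,-0.03,-0.0225,0,0],[0.085,-0.03,-0.0225,0,0],[0.085,-0.03,-0.0225,0,0],[0.085,-0.03,-0.0225,0,0],[0.085,-0.03,-0.0225,0,0],[0.085,-0.03,-0.0225,0,0],[0.085,-0.03,-0.0225,0,0],[0.085,-0.03,-0.0225,0,0],[0.085,-0.03,-0.0225,0,0],[0.085,-0.03,-0.0225,0,0]]' 60
python3 -m pendant '[[0.05,0,0,0,6.7],[0.05,0,0,0,6.7],[0.05,0,0,0,6.7],[0.05,0,0,0,6.7],[0.05,0,0,0,6.7],[0.05,0,0,0,6.7],[0.05,0,0,0,6.7],[0.05,0,0,0,6.7],[0.05,0,0,0,6.7],[0.05,0,0,0,6.7],[0.05,0,0,0,6.7],[0.05,0,0,0,6.7]]'
```

```text
t: 2.4
eef_pos: [0.4894, 0.2322, 0.405]
tool_rot: [0.0, 0.198, 0.98, 0.0]
contact_force: [0.4, 0.2, -0.5]
gripper_width: 0.993
grasp_force: 0.0
t: 3.4
eef_pos: [0.4888, 0.234, 0.4049]
tool_rot: [-0.0, 0.785, 0.619, 0.0]
contact_force: [-0.1, -0.2, -0.3]
gripper_width: 0.585
grasp_force: 0.0
```

```bash
python3 -m pendant '[[0.05,-0.023,0.0205,0,0],[0.05,-0.023,0.0205,0,0],[0.05,-0.023,0.0205,0,0],[0.05,-0.023,0.0205,0,0],[0.05,0,0,0,0],[0.05,0,0,0,0]]'
cat > w.py <<'E'
import sys
from h import *
np.set_printoptions(precision=4,suppress=True)
p,d=bot.read_camera("wrist");W=world("wrist",d);cv2.imwrite(sys.argv[1],p)
z=W[...,2];ok=d>0
m=ok&(abs(W[...,0]-.547)<.03)&(abs(W[...,1]-.125)<.03)
P=W[m&(z>.112)&(z<.13)]
print(len(P),z[m].max(),np.median(P,0));(c,s,a)=cv2.minAreaRect((P[:,:2]*1000).astype(np.float32));print("wing rect mm",c,s,a)
v=np.linalg.svd(P[:,:2]-P[:,:2].mean(0))[2][0];print("heading",np.degrees(np.arctan2(v[1],v[0])))
u=np.array([-.199,.980]);n=np.array([u[1],-u[0]]);o=np.array([.547,.125]);S=(W[...,:2]-o)@u;L=(W[...,:2]-o)@n
m=ok&(z>.078)&(z<.09)&(S<-.03)&(S>-.09)&(abs(L)<.01);Q=W[m][:,:2]
if len(Q)>20:
    v=np.linalg.svd(Q-Q.mean(0))[2][0];print("rod",Q.mean(0),np.degrees(np.arctan2(v[1],v[0])))
m=ok&(z>.088)&(z<.097)&(abs(S)<.03)&(abs(L)<.03);print("collar top",[ (np.percentile(x[m],[2,98])*1000).round(1) for x in(S,L)])
m=ok&(z>.068)&(z<.09)&(S<-.08)&(S>-.175)&(L<-.006)&(L>-.02);h=np.histogram(S[m]*1000,bins=np.arange(-175,-80,3));print("pin S",[(int(b),int(k)) for b,k in zip(h[1],h[0]) if k])
m=ok&(z>.098)&(z<.108)&(S<-.12)&(abs(L)<.04);
if m.any(): print("carriage S",(np.percentile(S[m],[1,50,99])*1000).round(1),"L",(np.percentile(L[m],[1,99])*1000).round(1))
for k,zz in(("wing_grip",.113),("pin_root",.075),("carriage",.075),("collar",.075)):
    for e in bot.pinpoint(k,"wrist")[:1]:
        X=atz("wrist",e["at"],zz);print(k,np.round(e["at"]),round(e["score"],2),X,"S,L",(X[:2]-o)@u,(X[:2]-o)@n)
E
python3 w.py pics/w1.png
```

```text
t: 3.9
eef_pos: [0.5483, 0.1236, 0.4049]
tool_rot: [0.0, 0.785, 0.62, 0.0]
contact_force: [-0.2, 0.2, 0.1]
gripper_width: 0.587
grasp_force: 0.0
468 0.3266450594938957 [0.5447 0.1265 0.1211]
wing rect mm (544.3009033203125, 125.26061248779297) (25.5822696685791, 9.073420524597168) 86.33018493652344
heading -94.30287326641538
rod [0.5585 0.0668] -76.19345661790861
collar top [array([-10.6,  12.3]), array([-14.5,   9.7])]
pin S [(-175, 33), (-172, 138), (-169, 27), (-166, 27), (-163, 27), (-160, 42), (-157, 35), (-154, 21), (-151, 22), (-148, 24), (-145, 47), (-103, 1), (-97, 1), (-94, 1), (-91, 1), (-88, 1), (-85, 2)]
carriage S [-192.8 -185.  -181.6] L [-18.3  -9.1]
wing_grip [313. 229.] 0.82 [0.5442 0.1287 0.113 ] S,L 0.004190011066460885 -0.001993173633603542
pin_root [385. 377.] 0.74 [ 0.5735 -0.0387  0.075 ] S,L -0.16568352109506318 -0.006615012141306653
collar [316. 220.] 0.65 [0.5451 0.1251 0.075 ] S,L 0.0004615573713283374 -0.0018032583279023711
```

View pics/w1.png

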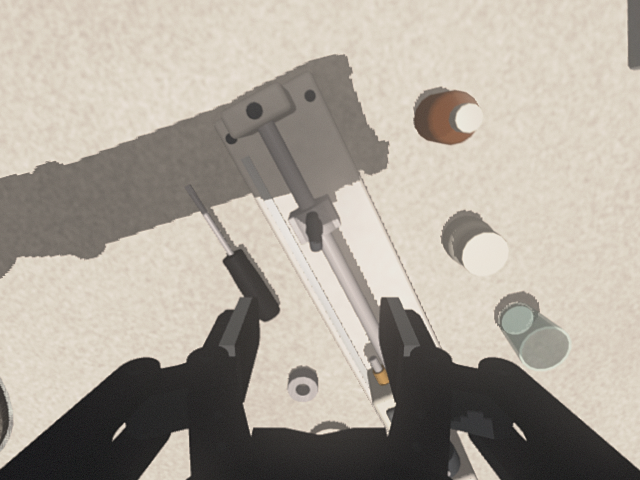

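The wrist view shows the blade at about (315,230), with the fingers on either side lower in the picture and nothing in the way. The blade's heading is about 86° and its centre about (0.5443, 0.1258). I align and descend.

```bash
python3 -m pendant '[[0.05,0,0,0,-4.5],[0.05,0,0,0,-4.5],[0.05,0.002,-0.0042,0,0],[0.05,0,0,0.025,0],[0.05,0,0,0.025,0],[0.05,0,0,0.025,0],[0.05,0,0,0.02,0],[0.05,0,0,0,0],[0.05,0,0,0,0]]'
python3 w.py pics/w2.png | head -3
```

```text
t: 4.9
eef_pos: [0.543, 0.1285, 0.3092]
tool_rot: [-0.0, 0.733, 0.681, -0.001]
contact_force: [0.6, -1.0, -0.4]
gripper_width: 0.582
grasp_force: 0.0
1092 0.2317929105346982 [0.5463 0.1259 0.1224]
wing rect mm (546.4140014648438, 123.43096923828125) (12.080681800842285, 25.697914123535156) 3.911107063293457
heading -94.33138410555325
```

View pics/w2.png

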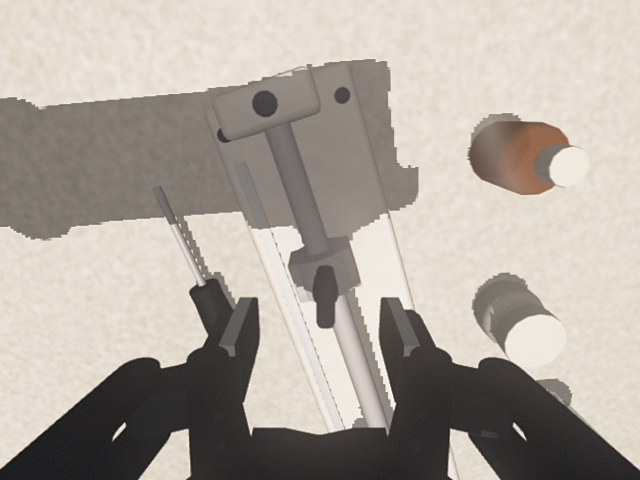

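```bash
python3 -m pendant '[[0.05,-0.003,0.0027,0,0],[0.05,0,0,0.02,0],[0.05,0,0,0.019,0],[0.05,0,0,0,0],[0.05,0,0,0,0]]'
python3 -m pendant '[[0.03,0,0,0,0],[0.02,0,0,0,0],[0.0,0,0,0,0],[0.0,0,0,0,0],[0.0,0,0,0,0],[0.0,0,0,0,0],[0.0,0,0,0,0]]' 60
```

```text
t: 5.57
eef_pos: [0.546, 0.1244, 0.2706]
tool_rot: [-0.0, 0.733, 0.681, -0.001]
contact_force: [0.2, 0.2, -0.2]
gripper_width: 0.592
grasp_force: 0.0
t: 6.15
eef_pos: [0.5456, 0.1249, 0.2718]
tool_rot: [-0.001, 0.732, 0.681, -0.0]
contact_force: [-4.7, -0.6, 9.6]
gripper_width: 0.092
grasp_force: 59.1
```

```bash
python3 -m pendant '[[0.0,0,-0.0007,-0.001,0],[0.0,0,0,0,0],[0.0,0,0,0,-5],[0.0,0,0,0,-5],[0.0,0,0,0,-5],[0.0,0,0,0,0]]'
```

```text
t: 6.65
eef_pos: [0.5451, 0.1249, 0.2719]
tool_rot: [-0.0, 0.636, 0.772, 0.0]
contact_force: [-2.1, -0.0, 0.1]
gripper_width: 0.094
grasp_force: 60.1
```

```bash
python3 -m pendant '[[0.0,0,0,0,-6],[0.0,0,0,0,-6],[0.0,0,0,0,-6],[0.0,0,0,0,-6],[0,0,0,0,0]]';python3 -m pendant '[[0.0,0,0,0,-6],[0.0,0,0,0,-6],[0.0,0,0,0,-6],[0.0,0,0,0,-4],[0,0,0,0,0],[0,0,0,0,0],[0,0,0,0,0]]'
python3 -c "
from h import *
o=bot.get_obs();print(o['torque'],o['q'][6])
p,d=bot.read_camera('wrist');cv2.imwrite('pics/w3.png',p)"
```

```text
t: 7.07
eef_pos: [0.5449, 0.1248, 0.2718]
tool_rot: [-0.001, 0.463, 0.886, -0.0]
contact_force: [-3.4, 0.4, 2.7]
gripper_width: 0.094
grasp_force: 60.3
t: 7.65
eef_pos: [0.5448, 0.1247, 0.2717]
tool_rot: [-0.001, 0.289, 0.957, -0.0]
contact_force: [-5.1, 0.4, 4.4]
gripper_width: 0.092
grasp_force: 60.7
[0.07013942 1.14074938 0.0938379 ] 0.7110834701877942
```

View pics/w3.png

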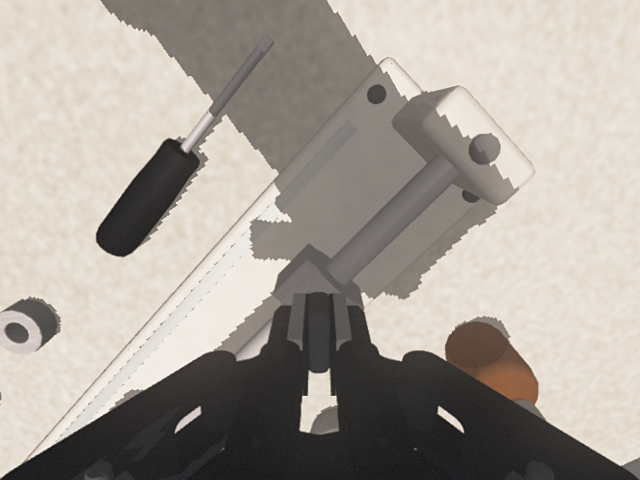

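```bash
python3 - <<'E'
from h import *
np.set_printoptions(precision=4,suppress=True)
o=np.array([.545,.1247]);u=np.array([-.202,.9794]);n=np.array([u[1],-u[0]])
for c,uv in(("top",(339.3,241)),("scene",(306.4,241.2))):
    X=atz(c,uv,.075);print(c,X,"S",(X[:2]-o)@u,"L",(X[:2]-o)@n)
    r=bot.read_camera(c)
    for e in bot.pinpoint("pin_root",c)[:1]: X=atz(c,e["at"],.075);print("root",X,(X[:2]-o)@u,(X[:2]-o)@n)
    for e in bot.pinpoint("carriage",c)[:1]: X=atz(c,e["at"],.075);print("carr",X,(X[:2]-o)@u,(X[:2]-o)@n)
E
```

```text
top [ 0.5652 -0.0134  0.075 ] S -0.13933058591838904 L -0.008080232141236796
root [ 0.5719 -0.0438  0.075 ] -0.17047277541966313 -0.007721077148716125
carr [ 0.5985 -0.0703  0.075 ] -0.2017373339859647 0.012986572165458149
scene [ 0.5631 -0.019   0.075 ] S -0.14439893070313276 L -0.01132959277313224
root [ 0.5747 -0.0371  0.075 ] -0.16450987220887361 -0.003609380351436056
carr [ 0.5869 -0.0768  0.075 ] -0.2058341885231783 0.00028801081428860925
```

```bash
python3 -m pendant '[[0,-0.0035,-0.0035,0,0],[0,-0.0071,-0.0070,0,0],[0,-0.0071,-0.0070,0,0],[0,-0.0071,-0.0070,0,0],[0,-0.0071,-0.0070,0,0],[0,0,0,0,0],[0,0,0,0,0]]'
```

```text
t: 8.58
eef_pos: [0.5547, 0.0811, 0.2717]
tool_rot: [-0.0, 0.288, 0.958, 0.0]
contact_force: [-3.2, 1.9, 1.4]
gripper_width: 0.088
grasp_force: 60.4
```

```bash
python3 -m pendant '[[0,-0.0071,-0.0070,0,0],[0,-0.0071,-0.0070,0,0],[0,-0.0071,-0.0070,0,0],[0,-0.0071,-0.0070,0,0],[0,-0.0071,-0.0070,0,0],[0,-0.0071,-0.0070,0,0],[0,0,0,0,0],[0,0,0,0,0]]'; python3 -m pendant '[[0,-0.0022,-0.0021,0,0],[0,-0.0022,-0.0021,0,0]]';python3 -m pendant '[[0,-0.0022,-0.0021,0,0],[0,-0.0022,-0.0021,0,0]]'
python3 - <<'E'
from h import *
for c in("wrist","scene"):
    p,d=bot.read_camera(c)
    cv2.imwrite(f"pics/{c}4.png",cv2.resize(p[150:330,180:420],(800,600),interpolation=2) if c=="scene" else p)
E
```

```text
t: 9.25
eef_pos: [0.5681, 0.0227, 0.2718]
tool_rot: [0.001, 0.287, 0.958, 0.0]
contact_force: [1.5, 1.5, -1.3]
gripper_width: 0.092
grasp_force: 59.8
t: 9.42
eef_pos: [0.5691, 0.019, 0.2718]
tool_rot: [-0.0, 0.285, 0.958, 0.001]
contact_force: [-0.7, 8.2, -0.4]
gripper_width: 0.09
grasp_force: 59.8
t: 9.58
eef_pos: [0.5705, 0.0132, 0.2718]
tool_rot: [-0.0, 0.285, 0.958, 0.001]
contact_force: [0.5, 7.4, 0.1]
gripper_width: 0.089
grasp_force: 59.8
```

View pics/scene4.png

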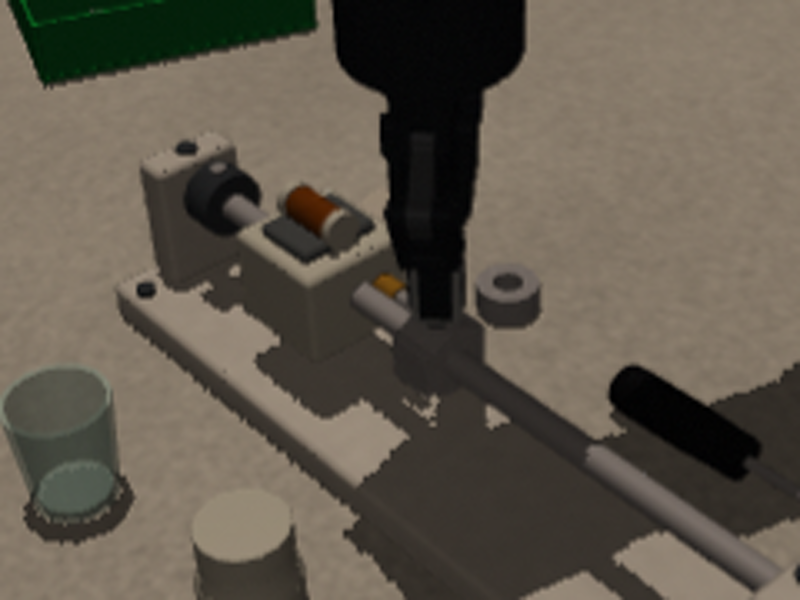

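The collar is moving with about 8 N drag and now sits just short of the brass bush (crop about (390,285)). I creep on with force checks.

```bash
P='python3 -m pendant'
python3 -m pendant '[[0,-0.0014,-0.0014,0,0],[0,-0.0014,-0.0014,0,0],[0,-0.0014,-0.0014,0,0]]' | sed -n '1,4p'
python3 -m pendant '[[0,-0.0007,-0.0007,0,0],[0,-0.0007,-0.0007,0,0]]' | sed -n '1,4p'
python3 -m pendant '[[0,-0.0007,-0.0007,0,0],[0,-0.0007,-0.0007,0,0]]' | sed -n '1,4p'
python3 -m pendant '[[0,-0.0007,-0.0007,0,0]]' | sed -n '1,4p'
python3 -m pendant '[[0,-0.0007,-0.0007,0,0]]' | sed -n '1,4p'
```

```text
t: 9.93
eef_pos: [0.5718, 0.0075, 0.2718]
tool_rot: [0.0, 0.285, 0.958, 0.001]
contact_force: [-0.1, 9.3, -1.3]
t: 10.1
eef_pos: [0.5722, 0.0055, 0.2718]
tool_rot: [0.0, 0.285, 0.958, 0.001]
contact_force: [0.0, 7.9, -1.1]
t: 10.27
eef_pos: [0.5726, 0.0036, 0.2718]
tool_rot: [0.0, 0.285, 0.958, 0.001]
contact_force: [-0.1, 8.0, -1.3]
t: 10.35
eef_pos: [0.5728, 0.0027, 0.2718]
tool_rot: [0.0, 0.285, 0.958, 0.001]
contact_force: [-0.6, 7.8, -1.4]
t: 10.43
eef_pos: [0.5731, 0.0017, 0.2718]
tool_rot: [0.0, 0.285, 0.958, 0.001]
contact_force: [0.1, 9.4, -1.1]
```

```bash
python3 -m pendant '[[0,-0.0004,-0.0004,0,0]]' | sed -n '2p;4p'
python3 -m pendant '[[0,-0.0004,-0.0004,0,0]]' | sed -n '2p;4p'
```

```text
eef_pos: [0.5732, 0.0011, 0.2718]
contact_force: [0.3, 9.5, -0.8]
eef_pos: [0.5733, 0.0006, 0.2718]
contact_force: [0.2, 7.6, -1.2]
```

```bash
python3 -m pendant '[[0,-0.0004,-0.0004,0,0]]' | sed -n '2p;4p'
python3 -m pendant '[[0,-0.0004,-0.0004,0,0]]' | sed -n '2p;4p'
python3 -m pendant '[[0,-0.0004,-0.0004,0,0]]' | sed -n '2p;4p'
```

```text
eef_pos: [0.5734, 0.0001, 0.2718]
contact_force: [0.8, 8.9, -1.4]
eef_pos: [0.5736, -0.0005, 0.2718]
contact_force: [1.3, 8.3, -1.9]
eef_pos: [0.5737, -0.001, 0.2718]
contact_force: [1.3, 7.8, -1.6]
```

```bash
python3 -m pendant '[[0,-0.0004,-0.0004,0,0]]' | sed -n '2p;4p'
python3 -m pendant '[[0,-0.0004,-0.0004,0,0]]' | sed -n '2p;4p'
python3 -m pendant '[[0,-0.0004,-0.0004,0,0]]' | sed -n '2p;4p'
```

```text
eef_pos: [0.5738, -0.0016, 0.2718]
contact_force: [1.5, 8.3, -1.9]
eef_pos: [0.5739, -0.0021, 0.2718]
contact_force: [0.8, 9.1, -1.2]
eef_pos: [0.574, -0.0026, 0.2718]
contact_force: [1.2, 9.2, -1.4]
```

```bash
python3 -c "
from h import *
p,d=bot.read_camera('scene');cv2.imwrite('pics/s5.png',cv2.resize(p[220:280,250:330],(800,600),interpolation=2))"
```

```text
(no output)
```

View pics/s5.png

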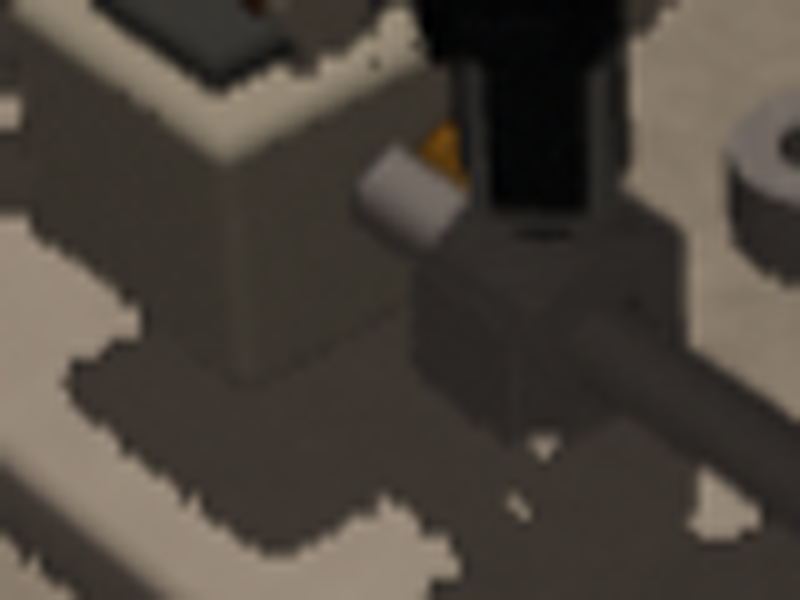

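The gap from collar to carriage still looks about 20 mm, the same size as the pin, so touch must be close. I continue.

```bash
python3 -m pendant '[[0,-0.0004,-0.0004,0,0]]' | sed -n '2p;4p'
python3 -m pendant '[[0,-0.0004,-0.0004,0,0]]' | sed -n '2p;4p'
python3 -m pendant '[[0,-0.0004,-0.0004,0,0]]' | sed -n '2p;4p'
```

```text
eef_pos: [0.5742, -0.0031, 0.2718]
contact_force: [0.4, 9.6, -1.0]
eef_pos: [0.5743, -0.0037, 0.2718]
contact_force: [1.4, 8.5, -2.3]
eef_pos: [0.5744, -0.0041, 0.2718]
contact_force: [1.0, 8.4, -1.7]
```

```bash
python3 -m pendant '[[0,-0.0004,-0.0004,0,0]]' | sed -n '2p;4p'
python3 -m pendant '[[0,-0.0004,-0.0004,0,0]]' | sed -n '2p;4p'
python3 -m pendant '[[0,-0.0004,-0.0004,0,0]]' | sed -n '2p;4p'
```

```text
eef_pos: [0.5745, -0.0045, 0.2718]
contact_force: [1.0, 10.6, -0.0]
eef_pos: [0.5746, -0.0049, 0.2718]
contact_force: [0.9, 10.3, -0.4]
eef_pos: [0.5747, -0.0053, 0.2718]
contact_force: [0.7, 10.2, -1.4]
```

```bash
python3 -m pendant '[[0,-0.0004,-0.0004,0,0]]' | sed -n '2p;4p'
python3 -m pendant '[[0,-0.0003,-0.0003,0,0]]' | sed -n '2p;4p'
```

```text
eef_pos: [0.5748, -0.0057, 0.2718]
contact_force: [0.3, 11.4, -0.3]
eef_pos: [0.5749, -0.0059, 0.2718]
contact_force: [0.4, 12.0, -0.6]
```

```bash
python3 -m pendant '[[0,0,0,0,0],[0,0,0,0,0],[0,0,0,0,0],[0,0,0,0,0]]' | sed -n '2p;4p'
python3 -m pendant '[[0,0,0,0,5],[0,0,0,0,5],[0,0,0,0,5],[0,0,0,0,0]]' | sed -n '2,4p'
python3 -m pendant '[[0,0,0,0,5],[0,0,0,0,5],[0,0,0,0,0]]' | sed -n '2,4p'
python3 -c "
from h import *
print(bot.get_obs()['torque'])"
```

```text
eef_pos: [0.5749, -0.0059, 0.2718]
contact_force: [0.6, 11.2, -0.4]
eef_pos: [0.575, -0.0058, 0.2718]
tool_rot: [-0.0, 0.409, 0.912, 0.002]
contact_force: [0.4, 10.7, -1.4]
eef_pos: [0.5751, -0.0058, 0.2718]
tool_rot: [-0.0, 0.487, 0.873, 0.002]
contact_force: [1.5, 11.1, -1.4]
[ 2.45874921 -0.3629078  -0.01522014]
```

Steady. I turn the rest of the way.

```bash
python3 -m pendant '[[0,0,0,0,5],[0,0,0,0,5],[0,0,0,0,5],[0,0,0,0,5],[0,0,0,0,0]]' | sed -n '2,4p'
python3 -m pendant '[[0,0,0,0,5],[0,0,0,0,5],[0,0,0,0,5],[0,0,0,0,5],[0,0,0,0,0],[0,0,0,0,0]]' | sed -n '2,4p'
python3 -c "
from h import *
print(bot.get_obs()['torque'])"
```

```text
eef_pos: [0.5754, -0.0057, 0.2719]
tool_rot: [-0.0, 0.631, 0.775, 0.002]
contact_force: [2.6, 11.9, -2.3]
eef_pos: [0.5756, -0.0057, 0.2719]
tool_rot: [-0.001, 0.755, 0.656, 0.002]
contact_force: [2.9, 11.1, -3.0]
[ 2.45732111 -0.68073523 -0.04305674]
```

```bash
python3 -m pendant '[[0,0,0,0,3],[0,0,0,0,3],[0,0,0,0,0],[0,0,0,0,0]]' | sed -n '2,4p'
python3 -c "
from h import *
print(bot.get_obs()['torque'])"
```

```text
eef_pos: [0.5757, -0.0057, 0.272]
tool_rot: [-0.001, 0.788, 0.615, 0.002]
contact_force: [3.2, 10.2, -2.4]
[ 2.46879737 -0.79115203 -0.03826512]
```

```bash
python3 -m pendant '[[0,0.001,-0.0001,0,0],[0,0.001,-0.0002,0,0],[0,0,0,0,0],[0,0,0,0,0]]' | sed -n '2,4p'
python3 -m pendant '[[0.01,0,0,0,0],[0.02,0,0,0,0],[0.03,0,0,0,0],[0.03,0,0,0,0],[0.03,0,0,0,0]]'
python3 -m pendant '[[0.03,0,0,-0.01,0],[0.03,0,0,-0.02,0],[0.03,0,0,-0.03,0],[0.03,0,0,-0.03,0],[0.03,0,0,-0.03,0],[0.03,0.02,0,-0.01,0],[0.03,0.02,0,0,0],[0.03,0.02,0,0,0],[0.03,0,0,0,0]]'
```

```text
eef_pos: [0.5757, -0.0053, 0.272]
tool_rot: [0.0, 0.789, 0.615, 0.002]
contact_force: [3.0, 6.8, -2.3]
t: 14.73
eef_pos: [0.5746, -0.0082, 0.2718]
tool_rot: [0.0, 0.789, 0.614, -0.0]
contact_force: [0.3, 0.2, 0.1]
gripper_width: 0.349
grasp_force: 0.0
t: 15.48
eef_pos: [0.59, 0.0551, 0.4026]
tool_rot: [-0.001, 0.787, 0.617, 0.001]
contact_force: [-0.4, -0.0, -0.2]
gripper_width: 0.354
grasp_force: 0.0
```

```bash
sed -e 's/\.547,\.125/.5757,-.0057/; s/-\.547)/-.5757)/; s/-\.125)/+.0057)/; s/-\.199,\.980/-.206,.9786/' w.py > w5.py; python3 w5.py pics/w6.png | head -3; python3 -c "
from h import *
print(bot.get_obs()['contact_force'])"
```

```text
409 0.12331719920167356 [ 0.5758 -0.0068  0.1211]
wing rect mm (575.7366333007812, -9.045488357543945) (25.364456176757812, 9.16720199584961) 75.94637298583984
heading -103.78459752142781
[ 0.33211902 -1.05376388  0.18615037]
```

View pics/w6.png

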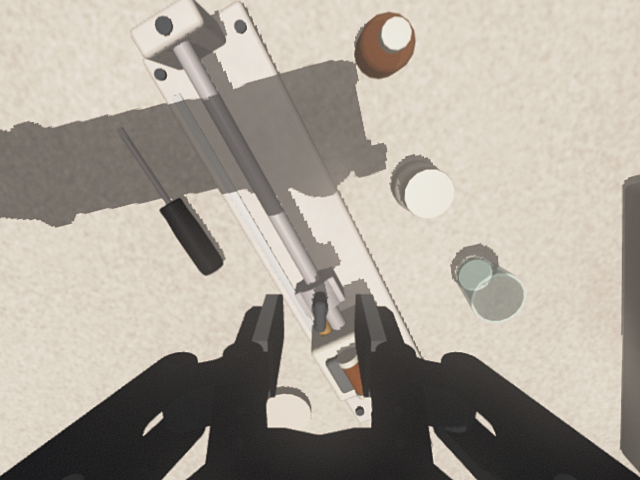

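The blade's heading is 76°, so the wing is at about 0.05 rad (tight). In the wrist view the collar sits against the pin at about (320,300), the visible bystanders look undisturbed, and the gripper is clear of everything. The force rise at touch matches about 2 mm pressed in.

```bash
python3 -c "
from station import bot
print(bot.hand_in())"
```

```text
the job is handed in; nothing more can be done
None
```

I loosened the wing screw, slid the collar up until the feeler pin was pressed in about 2 mm (about 3 N, judged from the force rise at touch), retightened the screw to about 0.05 rad, released it and handed the job in; no verdict was shown.

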